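# Lock the air test pot and hold its dead-man fill valve open

## Robot

A 7-joint arm with a two-finger parallel gripper is mounted at the origin on the work surface. World frame = base frame: x ahead of the robot, y to its left, z up, the work surface at z = 0. Lengths are in m, angles in rad, forces in N, time in s.
With the tool pointing down it reaches from about 0.4 to 0.875 m from the base axis. Payload 19.3 kg.
Tool frame: the origin (TCP) lies midway between the tips of the shut fingers; the grasp point (between the pads) lies 19 mm behind it; x points along the fingers, y is the direction in which the jaws open and shut, and the axes are right-handed (so a half turn about x gives the same grasp; the last joint's range is limited). The gripper opens to 85 mm and grips with 20 to 120 N. Pads are 22 mm wide; open, the fingers measure 114 mm over their backs; the gripper's body (76 mm by 85 mm) begins 54 mm behind the grasp point. The pads swing forward as they close: fully open they stand 13 mm farther back than shut.
Start: joints at [-0.07, 0.521, -0.036, 1.599, 0.021, 1.021, -0.113], TCP at [0.625, -0, 0.231] pointing down, gripper open.
Joint ranges: [-2.91, 2.91], [-0.3, 2.13], [-1.5, 1.42], [0.17, 2.43], [-1.26, 4.41], [0.16, 1.93], [-2.52, 2.52]. Speed limits (rad/s): [1.89, 1.89, 2.39, 2.39, 3.01, 3.01, 3.01].

## Interface

Orientations are given as [roll, pitch, yaw] about the fixed x, y, z axes, in that order (R = Rz(yaw) Ry(pitch) Rx(roll)).
In Python, from workcell import bot gives the robot as it stands. The module is installed in compiled form; this text tells all that it offers.
- The arm moves only by the tool servo_tool, never from a script. Its argument "targets" is a list of rows, each an object of numbers: "x", "y", "z": the shift along the tool's x, y, z as a fraction of full scale; "wx", "wy", "wz": the turn, a rotation vector about the tool's x, y, z as a fraction of full scale. A call has 1 to 12 rows; each row is the pose to reach, as a shift and turn from the pose measured when the call began, along the tool's axes at that moment, turning the shorter way round; what a row does not reach only later rows make up. Full scale, the value 1, is 40 cm for a shift and 360 degrees for a turn. A row lasts 1/8 s, in which the tool goes at most 62.5 mm and 10.7 degrees, less where a joint would pass 70% of its speed; a pose out of reach is approached as far as the arm can. A call with a number of a shift or a turn outside -1 to 1 is refused whole. A call with a gripper value outside its range is refused whole. "grip" is the gripper command: -1 is shut, 1 is fully open, values between are in proportion, set as the call begins (left out, the last holds). The fingers move at their own pace and stop on an object; "squeeze" is the grip in N (left out, the last holds). Time passes only in rows, so rows that repeat a pose let the fingers close. It gives the time, the measured TCP pose, the force and the opening at its end, in the units of the state.
- bot.observe(): the state, without advancing time (a new reading comes with each control period).
- bot.grab_frame(name): name is "scene" or "side" or "wrist"; returns (picture, depth): 420x560x3 uint8, red, green, blue; 420x560 float32, m along the optical axis (not along the pixel's ray), 0 where there is no reading.
- bot.get_calibration(name): a dict with "intrinsics" (3x3 intrinsics, pixels), "R" (3x3) and "t" (3): a world point X has camera coordinates R X + t. Camera axes: x right, y down, z forward; pixel columns grow to the right and rows downward; lengths in m; the calibration is good to about 2 mm. The wrist camera is an equidistant fisheye: a pixel r from the principal point sees the ray r / f radians off the axis. A picture is of the moment at which its call begins: read the wrist's pose just before it. get_calibration takes no time and is no camera call; for the wrist camera it gives the pose at the moment of the call.
- bot.job_done(): hands the job in, once; it reports no verdict.
Trained networks look in the newest picture that a camera, given by its name, has taken for a name from the list of things; names that differ only in an ending like _2 or _b are one class to them, and where a whole thing is asked for, a point or a joint stands for the part that bears it (a point fixed in the world has none). Each returns a list of dicts, best first, with "confidence" (0 to 1); they miss things now and then, are a little off and sometimes report something else, mostly with a low value. They report only what shows in the picture. A call takes as long as a camera call.
- bot.trace(camera, target): "mask" (420x560 bool, what is visible of it) and "pixel" ([column, row] in pixels, amid what is visible of it).
The state is a dict: "clock": time; "qpos": joint angles; "qd": joint speeds; "joint_efforts": joint torques, N m; "position": TCP position; "tool_rot": TCP orientation; "force": force on the tool from outside, world axes, zero at the start; "moment": the same for the moment, N m; "grip_width": finger opening in m.
Only numpy, scipy, OpenCV 4.12 (cv2) and the standard library are available. Lean on these libraries where they do the work, as an engineer would, in place of code of your own. Each camera call takes 0.05 s, during which the arm holds its last target. There are 200 camera calls.

## Task

A welded part is waiting in the air test pot on the bench: first lock the lid by turning the lugged closing ring clockwise (seen from above) until its index rib meets the locked mark, then flip the safety catch up and right over, off the fill valve's lever. Pull the lever all the way open towards the robot's side against its spring, and finish with the gripper still holding it open (it springs shut if let go), ring locked and catch flipped back. Leave the other things on the bench where they are.

Things in the scene. Friction and masses are not known exactly. Their poses are not given: they have to be found in the camera images.
- stand: Air test stand, bolted down: grey base plate 330 x 360 mm, 12 mm thick, steel pot (lid with a lifting eye, top 176 mm above the bench), valve with lever on top, black filter regulator 144 mm tall behind the valve. Origin on the bench; x away from the operator, y from valve to pot, z up. In its frame (mm): pot axis (20, 100), lever pivot (0, -100), catch hinge (30, -148), regulator (175, -100). Yaw within 14 degrees.
- closing_ring (a joint): Angle of the pot's closing ring, rad, grows clockwise seen from above. 0 fully unlocked; 0.90 index rib in line with the locked mark; hard stop at 0.92. Starts between 0 and 0.3. Dry friction about 0.3 N m (about 3 N at a lug); it stays where it is left.
- ring_centre (a point): Point on the upright axis of the closing ring, 140 mm above the bench. The ring is a steel ring, outer diameter 176 mm, 127 to 146 mm above the bench.
- ring_lug_near (a point): Grip point of the closing ring's lug on the operator's side, 115 mm from the ring's axis, 139.5 mm above the bench, half-way up the lug. The lug is a steel bar pointing straight out from the ring's axis: 16 mm wide, 19 mm high, free from 88 to 136 mm from the axis. Nothing beside it at its height, nor within 60 mm beneath it.
- ring_lug_far (a point): The same on the opposite lug, on the far side of the pot.
- ring_index (a point): Outer end of the dark index rib on top of the closing ring, 89 mm from the ring's axis.
- lock_mark (a point): The locked mark: a small fixed steel block with a dark line, just outside the ring on the pot's flange, on the pot's left; this point lies on its line 89 mm from the ring's axis, where ring_index is when locked.
- safety_catch (a joint): Angle of the safety catch, rad. 0 (to 0.05 at the start): down over the lever, nose 3 mm in front of the lever, which then cannot be pulled. Grows as the catch is lifted up and back over its hinge: nose clear of the lever from about 0.4; below about 1 it drops shut again if let go, beyond about 1.3 it falls back by itself to its stop at 1.9 (flipped right over). Almost no friction, 80 g.
- catch_hinge (a point): Middle of the catch's hinge pin, 118 mm above the bench, 30 mm behind the closed lever's middle line. The pin is level and runs along the stand's y, i.e. along the closed lever.
- catch_tab (a point): Middle of the catch's thumb tab: steel plate 34 mm long, 5 mm thick, 16 mm wide (along the hinge pin), sticking out to the operator and up at 26 degrees when down; the rest of the catch is 12 mm wide. 64 mm in front of the hinge pin and 28 mm above it when down; circles the pin at a radius of 70 mm. Pinched across its width it can turn between the fingers.
- fill_lever (a joint): Angle of the fill valve's lever, rad, grows clockwise seen from above. 0 shut (lever along the stand's -y, away from the pot); hard stop at 1.0 fully open (lever end swung towards the operator). A spring drives it shut: 0.5 N m when shut to 1.1 N m at fully open (4 to 8.5 N at the grip).
- lever_pivot (a point): Point on the lever's upright pivot axis at the lever's mid height, 127 mm above the bench.
- lever_grip (a point): Middle of the lever's black rubber grip, 130 mm from the pivot axis, 127 mm above the bench. The grip is 22 mm wide (level, across the lever), 20 mm high and 78 mm long (from 88 to 166 mm from the pivot); between it and the pivot is a flat bar 20 mm wide and 8 mm thick. Free space below it to 20 mm above the bench.
- spray_can: Spray can, diameter 65 mm, 190 mm tall, standing on the bench; origin under its middle. Leave alone.
- flap_disc: Grinding disc, diameter 115 mm, 6 mm thick, lying on the bench below the lever; origin under its middle. Leave alone.
- cut_disc: Grinding disc, diameter 115 mm, 6 mm thick, lying flat; origin under its middle. Leave alone.
- welded_tee: Welded pipe tee, 70 mm long, 40 mm high, lying on the stand's base plate; origin under its middle. Leave alone.
- flanged_stub: Pipe stub on a 60 mm flange, 53 mm tall; origin under its middle. Leave alone.
- spanner: Spanner, 190 mm long, lying flat. Leave alone.
- chipping_hammer: Hammer, 260 mm long, lying flat. Leave alone.
- weld_magnet: Triangular grey welding magnet, about 90 x 90 mm, 16 mm high. Leave alone.

How it is judged:
On the way, in this order (a step that is already met when the one before it is completed fails the run):
1. the closing ring is turned to its locked mark (value of joint closing_ring above 0.84 rad and value of joint safety_catch below 0.6 rad), for 0.2 s.
2. the safety catch is flipped over, off the lever, with the lever still shut (value of joint closing_ring above 0.84 rad and value of joint safety_catch above 1.2 rad and value of joint fill_lever below 0.15 rad), for 0.1 s.
3. the lever is pulled fully open and held by the gripper, ring locked and catch flipped (value of joint closing_ring above 0.84 rad and value of joint safety_catch above 1.2 rad and value of joint fill_lever above 0.9 rad and contact force between the fingers and fill_lever above 2 N), for 0.5 s.
At the end, for the whole second after the job is handed in: The closing ring is at its locked mark (joint above 0.84), the catch flipped over (above 1.2), the lever held open at rest (above 0.9) by the gripper's fingers (more than 2 N on it) and by nothing else, through the last second (all of step 3 and velocity of joint fill_lever between -0.1 and 0.1 rad/s and contact force between each of spray_can, flap_disc, cut_disc, welded_tee, flanged_stub, spanner, chipping_hammer, weld_magnet and fill_lever below 0.2 N); the arm keeps its last pose, push and grip.
It fails at once if the fill valve is opened while the ring is not locked (value of joint fill_lever above 0.2 rad and value of joint closing_ring below 0.8 rad).
It fails at once if another thing on the bench is moved by more than 30 mm (distance of any of spray_can, flap_disc, cut_disc, welded_tee, flanged_stub, spanner, chipping_hammer, weld_magnet from where it was at the start of the episode above 0.03 m).
It also fails if it takes over 67 s, if anything falls off the work surface, if the arm or the gripper's body presses on something with over 40 N, if the wrist force passes 120 N, or if a joint passes its speed limit or range.

## Working session

There is one attempt and no reset: what is moved stays moved. The work goes in short steps, Python scripts to look and compute and a tool call to move; the robot and the scene stay as the last step left them, time stands still between calls to the robot, and variables do not carry over. Pictures are saved under pics/ and viewed, on a budget of 10 in all, crops included, one or two more only if the job needs it, and the job is handed in when it is done.

Besides the shell and the picture viewer there is one more tool, called after ">>>" by a JSON object that holds its "method" and its "body". servo_tool: Moves the arm, as the interface text tells. Shift numbers are shares of 40 cm and turn numbers shares of 360 degrees, none past 1 either way. Its arguments: {"type":"object","properties":{"targets":{"type":"array"},"grip":{"type":"number"},"squeeze":{"type":"number"}},"required":["targets"]}

```bash
mkdir -p pics; cat > h.py <<'E'
import numpy as np, cv2
from workcell import bot
def cal(n):
    c=bot.get_calibration(n); return np.array(c["intrinsics"]),np.array(c["R"]),np.array(c["t"])
def back(n,px,d,c=None):
    K,R,t=c or cal(n); px=np.atleast_2d(px).astype(float); d=np.atleast_1d(d)
    u=(px[:,0]-K[0,2])/K[0,0]; v=(px[:,1]-K[1,2])/K[1,1]
    if n=="wrist":
        r=np.hypot(u,v); s=np.where(r>1e-9,np.tan(r)/np.maximum(r,1e-9),1); u=u*s; v=v*s
    X=np.c_[u*d,v*d,d]; return (X-t)@R
def save(n,f):
    p,d=bot.grab_frame(n); cv2.imwrite("pics/"+f,p[:,:,::-1]); return p,d
E
python3 - <<'E'
from h import *
np.set_printoptions(precision=3,suppress=True)
o=bot.observe(); print(o["clock"],o["position"],o["tool_rot"])
a=[]
for n in ["scene","side","wrist"]:
    c=cal(n); p,d=save(n,n+"0.png"); a.append(p)
    np.savez(n+"0.npz",p=p,d=d)
    print(n,"cam pos",-c[1].T@c[2],"fwd",c[1][2])
    for k in ["closing_ring","ring_lug_near","ring_lug_far","ring_index","lock_mark","catch_tab","catch_hinge","lever_grip","lever_pivot"]:
        r=bot.trace(n,k)
        for q in r[:2]:
            x,y=map(int,np.round(q["pixel"])); 
            print(n,k,round(q["confidence"],2),q["pixel"],q["mask"].sum(),back(n,q["pixel"],d[y,x],c)[0])
cv2.imwrite("pics/both.png",cv2.resize(np.hstack(a[:2])[:,:,::-1],(800,300)))
E
```

```text
0.0 [ 0.625 -0.     0.231] [-1.52   1.57  -3.091]
scene cam pos [ 1.144 -0.138  1.13 ] fwd [-0.523  0.127 -0.843]
scene closing_ring 0.81 [305.6, 249.1] 1423 [0.679 0.066 0.14 ]
scene closing_ring 0.44 [211.5, 250.8] 162 [ 0.622 -0.182  0.135]
scene ring_lug_near 0.61 [305.4, 249.4] 1434 [0.68  0.065 0.139]
scene ring_lug_far 0.61 [311.2, 250.0] 1601 [0.688 0.079 0.145]
scene ring_index 0.66 [309.1, 247.3] 1582 [0.676 0.077 0.14 ]
scene ring_index 0.44 [277.2, 279.5] 14155 [ 0.694 -0.016  0.009]
scene lock_mark 0.84 [281.6, 280.3] 14177 [ 0.699 -0.004  0.009]
scene catch_tab 0.7 [213.2, 249.6] 166 [ 0.556 -0.182  0.016]
scene catch_hinge 0.93 [277.4, 280.8] 13930 [ 0.699 -0.017  0.012]
scene lever_grip 0.92 [198.4, 258.4] 577 [ 0.631 -0.221  0.126]
scene lever_pivot 0.97 [278.5, 277.8] 13951 [ 0.69  -0.011  0.01 ]
scene lever_pivot 0.47 [306.5, 248.9] 1439 [0.679 0.068 0.141]
side cam pos [ 0.457 -0.949  0.815] fwd [ 0.06   0.805 -0.591]
side closing_ring 0.74 [304.5, 197.1] 1001 [0.598 0.006 0.143]
side ring_lug_near 0.62 [307.4, 198.7] 976 [ 0.605 -0.007  0.145]
side ring_index 0.6
[... 667 characters left out ...]
rist closing_ring 0.66 [306.7, 159.7] 82771 [0.646 0.039 0.141]
wrist ring_lug_near 0.75 [307.6, 44.1] 22855 [0.646 0.122 0.142]
wrist ring_lug_far 0.67 [308.9, 42.7] 23422 [0.648 0.125 0.131]
wrist ring_lug_far 0.61 [277.4, 337.9] 1475 [ 0.625 -0.128  0.139]
wrist ring_index 0.74 [315.6, 44.8] 23158 [0.652 0.122 0.137]
wrist lock_mark 0.88 [307.9, 158.0] 82599 [0.647 0.04  0.143]
wrist catch_tab 0.52 [304.1, 356.4] 52 [ 0.654 -0.176  0.117]
wrist catch_tab 0.37 [308.9, 160.5] 83440 [0.648 0.038 0.142]
wrist catch_hinge 0.79 [307.9, 159.0] 82886 [0.647 0.039 0.142]
wrist lever_grip 0.78 [276.0, 337.9] 1451 [ 0.624 -0.128  0.139]
wrist lever_pivot 0.82 [309.2, 157.0] 82846 [0.648 0.041 0.142]
```

View pics/scene0.png

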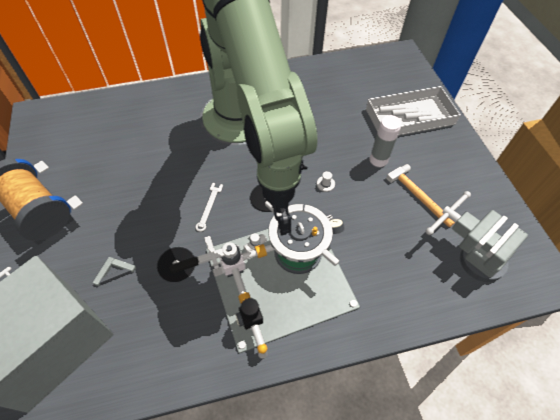

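View pics/side0.png

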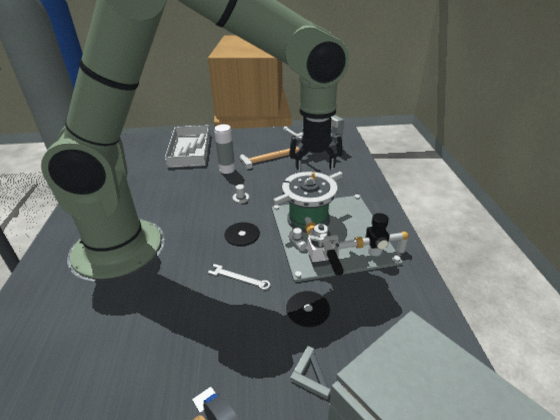

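```bash
cat > map.py <<'E'
from h import *
from scipy.optimize import least_squares
np.set_printoptions(precision=4,suppress=True)
P=[];C=[];S=[]
yy,xx=np.mgrid[0:420,0:560]
for i,n in enumerate(["scene","side","wrist"]):
    z=np.load(n+"0.npz"); d=z["d"]; m=(d>0)&(d<2)
    if n=="wrist": m&=(np.hypot(xx-280,yy-210)<330)
    X=back(n,np.c_[xx[m],yy[m]],d[m]); P.append(X);C.append(z["p"][m]);S.append(np.full(len(X),i))
P=np.vstack(P);C=np.vstack(C);S=np.hstack(S)
np.savez("cloud.npz",P=P,C=C,S=S)
for i in range(3):
    m=(S==i)&(P[:,2]>.143)&(P[:,2]<.150)&(np.hypot(P[:,0]-.68,P[:,1]-.05)<.14)
    q=P[m]; 
    if len(q)<20: print(i,len(q)); continue
    print(i,len(q),q.min(0),q.max(0),np.median(q,0))
# top-down colour map, 1mm px, x up, y left
m=(P[:,0]>.45)&(P[:,0]<.95)&(P[:,1]>-.35)&(P[:,1]<.25)&(P[:,2]<.2)
for nm,sel in (("all",m),("wr",m&(S==2))):
    p=P[sel];c=C[sel];o=np.argsort(p[:,2]);p=p[o];c=c[o]
    im=np.zeros((500,600,3),np.uint8);r=((.95-p[:,0])*1000).astype(int);cc=((.25-p[:,1])*1000).astype(int)
    im[r.clip(0,499),cc.clip(0,599)]=c[:,::-1]
    im=cv2.dilate(im,np.ones((2,2)))
    for k in range(0,600,50): cv2.putText(im,str(250-k),(k,8),0,.3,(0,255,255));cv2.putText(im,str(950-k),(0,k),0,.3,(0,255,255))
    cv2.imwrite(f"pics/top_{nm}.png",im)
E
python3 map.py
```

```text
0 1235 [ 0.5405 -0.0225  0.143 ] [0.7407 0.1516 0.15  ] [0.6496 0.0797 0.1451]
1 712 [ 0.541  -0.0256  0.143 ] [0.7363 0.1524 0.15  ] [0.625  0.0497 0.1449]
2 20339 [ 0.54   -0.0224  0.143 ] [0.7399 0.152  0.15  ] [0.6332 0.0732 0.1448]
```

View pics/wrist0.png

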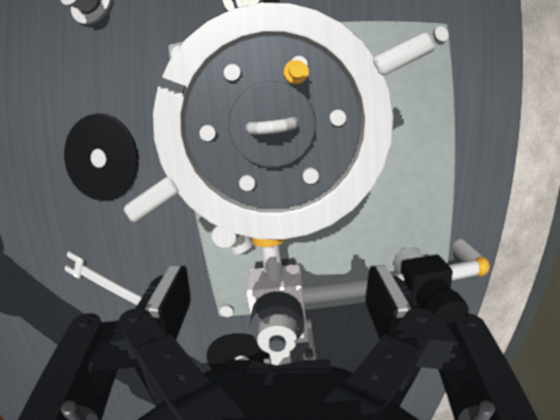

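View pics/top_all.png

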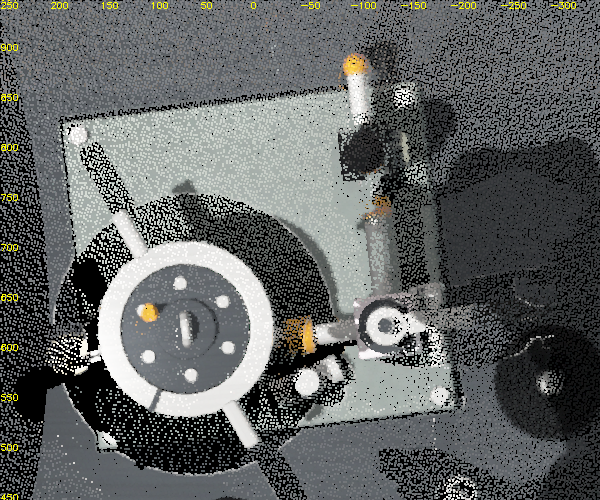

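```bash
cat > fit.py <<'E'
from h import *
from scipy.optimize import least_squares
np.set_printoptions(precision=4,suppress=True)
z=np.load("cloud.npz");P,C,S=z["P"],z["C"].astype(int),z["S"]
for i in (0,1,2):
    m=(S==i)&(P[:,2]>.141)&(P[:,2]<.150)
    c=np.array([.628,.065]); 
    for _ in range(4):
        r=np.hypot(*(P[:,:2]-c).T); q=P[m&(r>.083)&(r<.093)]
        # outer edge: per-angle max radius
        a=np.arctan2(q[:,1]-c[1],q[:,0]-c[0]); b=(a*36/np.pi).astype(int)
        rr=np.hypot(*(q[:,:2]-c).T)
        e=np.array([q[b==k][np.argmax(rr[b==k]),:2] for k in np.unique(b)])
        f=least_squares(lambda p:np.hypot(*(e-p[:2]).T)-p[2],[*c,.088],loss="soft_l1",f_scale=.001); c=f.x[:2]
    print("ring",i,f.x,len(e))
    if i==2: c2=c
    r=np.hypot(*(P[:,:2]-c).T); q=P[m&(r>.098)&(r<.14)]
    for s in(-1,1):
        k=q[(q[:,0]-c[0])*s>0]; 
        if len(k)>5: v=k[:,:2].mean(0)-c; print(" lug",s,len(k),"ang",np.degrees(np.arctan2(v[1],v[0])),"rmax",np.hypot(*(k[:,:2]-c).T).max(),"ztop",np.median(k[:,2]))
c=c2
m=(S==2)&(P[:,2]>.14)&(P[:,2]<.152);r=np.hypot(*(P[:,:2]-c).T)
k=P[m&(r>.075)&(r<.088)&(C.sum(1)<300)]; a=np.degrees(np.arctan2(k[:,1]-c[1],k[:,0]-c[0]));print("index ang",np.median(a),len(k),np.percentile(a,[10,90]))
for i in range(3):
  k=P[(S==i)&(P[:,2]>.12)&(P[:,2]<.16)&(r>.0895)&(r<.11)];a=np.degrees(np.arctan2(k[:,1]-c[1],k[:,0]-c[0]))
  print("out",i,np.histogram(a,bins=np.arange(-180,181,10))[0])
def slab(x0,x1,y0,y1,z0,z1,name):
    for i in range(3):
        k=P[(S==i)&(P[:,0]>x0)&(P[:,0]<x1)&(P[:,1]>y0)&(P[:,1]<y1)&(P[:,2]>z0)&(P[:,2]<z1)]
        if len(k)>3: print(name,i,len(k),"min",k.min(0),"max",k.max(0),"med",np.median(k,0))
slab(.56,.70,-.34,-.20,.11,.16,"leverish")
slab(.5,.75,-.22,-.15,.12,.2,"catch")
slab(.59,.65,-.16,-.10,.12,.2,"pivot")
# lines on base-plate corners
k=P[(P[:,2]>.008)&(P[:,2]<.016)&(P[:,0]>.48)&(P[:,0]<.9)&(P[:,1]>-.25)&(P[:,1]<.22)&(C.sum(1)>330)]
box=cv2.minAreaRect((k[:,:2]*1000).astype(np.float32));print(box)
E
python3 fit.py
python3 - <<'E'
import cv2,numpy as np
a=cv2.imread("pics/scene0.png")[225:285,165:245];b=cv2.imread("pics/side0.png")[205:280,280:380]
cv2.imwrite("pics/crop1.png",np.hstack([cv2.resize(a,(400,300),interpolation=2),cv2.resize(b,(400,300),interpolation=2)]))
E
```

```text
ring 0 [0.6217 0.0647 0.0871] 66
 lug -1 27 ang -147.30005055790798 rmax 0.13481436042285805 ztop 0.14613905541572889
 lug 1 82 ang 29.769515835259806 rmax 0.13577414722495237 ztop 0.14684786183301526
ring 1 [0.6205 0.0633 0.0872] 66
 lug -1 54 ang -148.61220087874005 rmax 0.13740840648205274 ztop 0.1465741473413695
 lug 1 36 ang 29.309290212810318 rmax 0.13359615153397117 ztop 0.14652273921431275
ring 2 [0.6213 0.0648 0.0875] 71
 lug -1 795 ang -149.79111083357455 rmax 0.13489748470746177 ztop 0.1475697470823966
 lug 1 937 ang 30.363579531929645 rmax 0.13548250277787818 ztop 0.14713725619332768
index ang 154.8559060718976 1 [154.8559 154.8559]
out 0 [ 0  0  0  7  0  0  0  0  0  0  0  0  0  1  0  0  1  0  0  0 36 18  0  0
  0  0  0  0 23  0  0  1  0  0  1  0]
out 1 [ 0  1  8 36  6  7  4  4  4  6  2  0  1  0  0  0  0  0  0  0 23  7  0  0
  0  0  0  0  4  1  0  0  0  0  0  0]
out 2 [  0   0 241 257   0   0   0   0   0   0   0   0   0   0   0   0   0   0
   0   1 262 317   0   0   0   0   0   0 122   0   0   0   0   0   0   0]
leverish 0 343 min [ 0.6221 -0.2999  0.1141] max [ 0.6541 -0
[... 166 characters left out ...]
[ 0.5831 -0.22    0.1202] max [ 0.6661 -0.1501  0.1532] med [ 0.6301 -0.1845  0.1316]
catch 1 286 min [ 0.582  -0.2186  0.1204] max [ 0.6647 -0.1504  0.1537] med [ 0.6263 -0.1877  0.132 ]
catch 2 328 min [ 0.6106 -0.1806  0.12  ] max [ 0.6654 -0.15    0.1356] med [ 0.6297 -0.1667  0.1301]
pivot 0 179 min [ 0.6058 -0.1597  0.1204] max [ 0.6433 -0.1178  0.1444] med [ 0.6294 -0.138   0.133 ]
pivot 1 135 min [ 0.6048 -0.1594  0.1203] max [ 0.6421 -0.1206  0.1446] med [ 0.6204 -0.1434  0.1337]
pivot 2 1241 min [ 0.6052 -0.16    0.12  ] max [ 0.6432 -0.1162  0.1439] med [ 0.6247 -0.1293  0.1339]
((700.8032836914062, -7.0669708251953125), (365.23492431640625, 361.24981689453125), 6.742830276489258)
```

View pics/crop1.png

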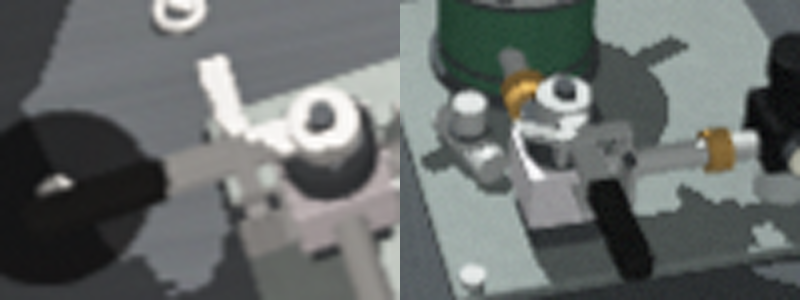

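```bash
cat >> h.py <<'E'
from scipy.spatial.transform import Rotation as Ro
def Rt(a,tilt=0):
    c,s=np.cos(a),np.sin(a); return np.array([[0,0,-1],[c,s,0],[s,-c,0]],float).T
def cur():
    o=bot.observe(); return o,np.array(o["position"]),Ro.from_euler("xyz",o["tool_rot"]).as_matrix()
def row(p,a,R=None):
    o,p0,R0=cur(); T=Rt(np.radians(a)) if R is None else R
    sh=R0.T@(np.array(p)-p0)/.4; w=Ro.from_matrix(R0.T@T).as_rotvec()/(2*np.pi)
    return dict(zip(["x","y","z","wx","wy","wz"],[round(float(v),4) for v in [*sh,*w]]))
def st():
    o,p,R=cur(); print("t",round(o["clock"],2),"p",np.round(p,4),"jaw",round(float(np.degrees(np.arctan2(R[1,1],R[0,1]))),1),"down",np.round(R[:,0],3),"F",np.round(o["force"],1),"w",round(o["grip_width"],4),"q",np.round(o["qpos"],2))
C0=np.array([.6213,.0647])
def pol(r,deg): return C0+r*np.array([np.cos(np.radians(deg)),np.sin(np.radians(deg))])
E
python3 - <<'E'
from h import *
np.set_printoptions(precision=4,suppress=True,linewidth=200)
st()
z=np.load("cloud.npz");P,C,S=z["P"],z["C"].astype(int),z["S"]
r=np.hypot(*(P[:,:2]-C0).T);an=np.degrees(np.arctan2(P[:,1]-C0[1],P[:,0]-C0[0]))
m=(S==2)&(abs(P[:,2]-.145)<.006)&(an>125)&(an<178)&(r>.066)&(r<.086)
b=np.arange(140,176,1); print("brightness",[int(C[m&(an>=k)&(an<k+1)].sum(1).mean()) if (m&(an>=k)&(an<k+1)).any() else -1 for k in b])
for i in range(3):
    k=(S==i)&(r>.0895)&(r<.112)&(an>85)&(an<125)&(P[:,2]>.125)&(P[:,2]<.16)
    print("mark",i,k.sum(),np.percentile(an[k],[2,50,98]),np.percentile(r[k],[5,95]),np.median(P[k,2]))
# stand frame, yaw
for yaw in [6.7]:
    c,s=np.cos(np.radians(yaw)),np.sin(np.radians(yaw)); Q=(P[:,:2]-C0)@np.array([[c,-s],[s,c]])*1000+[20,100]
    for i in (0,1,2):
      print("cam",i)
      for x0 in range(-60,50,10):
        print(x0,[ (lambda k:int(P[k,2].max()*1000) if k.any() else 0)((S==i)&(Q[:,0]>=x0)&(Q[:,0]<x0+10)&(Q[:,1]>=y0)&(Q[:,1]<y0+10)&(P[:,2]<.2)) for y0 in range(-210,-70,10)])
a=pol(.115,-149.9); print("lug",a,row([*a,.18],120.1),row([*a,.1205],120.1))
E
```

```text
t 1.5 p [ 0.625  -0.      0.2313] jaw -0.0 down [-0.  0. -1.] F [-0.  -0.1  0.5] w 0.0855 q [-0.07  0.52 -0.04  1.6   0.02  1.02 -0.11]
brightness [723, 717, 717, 715, 712, 696, 703, 700, 700, 709, 696, 703, 704, 699, 530, 316, 306, 301, 318, 441, 633, 687, 694, 691, 687, 697, 689, 693, 692, 687, 692, 686, 683, 688, 686, 691]
mark 0 21 [103.6912 105.5215 109.2241] [0.0935 0.1053] 0.13242416218639003
mark 1 5 [104.6427 107.9681 116.0501] [0.0899 0.1028] 0.13588607429591143
mark 2 122 [103.6129 106.8648 109.4698] [0.091 0.098] 0.13418447093527203
cam 0
-60 [-4, -1, -1, -2, -1, 0, 0, 0, 0, 0, 0, 0, 0, 0]
-50 [6, 0, 1, -1, 1, 153, 153, 150, 9, 0, 0, 0, 0, 0]
-40 [1, 2, 3, 1, 0, 153, 151, 145, 0, 0, 0, 0, 0, 0]
-30 [1, 1, 1, 3, 0, 148, 148, 0, 0, 116, 0, 0, 0, 83]
-20 [132, 1, 129, 127, 129, 141, 142, 0, 127, 135, 137, 135, 137, 112]
-10 [138, 138, 136, 133, 131, 138, 140, 132, 130, 135, 144, 142, 137, 115]
0 [137, 138, 137, 131, 132, 140, 142, 132, 131, 136, 144, 143, 137, 117]
10 [132, 126, 132, 132, 5, 141, 140, 126, 115, 134, 137, 135, 134, 117]
20 [0, 1, 1, 2, 1, 140, 140, 120, 88, 1
[... 930 characters left out ...]
3, 12]
-40 [0, 0, 0, 0, 0, 0, 0, 0, 0, 0, 84, 83, 83, 83]
-30 [0, 0, 0, 0, 0, 0, 0, 0, 0, 115, 116, 116, 116, 87]
-20 [0, 0, 0, 0, 0, 0, 123, 0, 0, 134, 135, 135, 135, 116]
-10 [0, 0, 0, 0, 0, 0, 0, 131, 130, 135, 143, 143, 135, 120]
0 [0, 0, 0, 0, 0, 0, 0, 131, 132, 135, 143, 143, 136, 120]
10 [0, 0, 0, 0, 0, 77, 0, 0, 0, 134, 135, 135, 135, 116]
20 [0, 0, 0, 0, 0, 78, 122, 122, 85, 115, 115, 116, 116, 87]
30 [0, 0, 0, 0, 0, 81, 124, 121, 77, 12, 69, 70, 61, 76]
40 [0, 0, 0, 0, 1, 12, 12, 0, 0, 12, 70, 70, 63, 12]
lug [0.5218 0.007 ] {'x': 0.1282, 'y': -0.258, 'z': -0.0176, 'wx': -0.3336, 'wy': -0.0, 'wz': -0.0} {'x': 0.2769, 'y': -0.258, 'z': -0.0176, 'wx': -0.3336, 'wy': -0.0, 'wz': -0.0}
```

>>> {"method": "servo_tool", "body": {"targets": [{"x": 0.05,"y": -0.13,"z": -0.009,"wx": -0.16},{"x": 0.05,"y": -0.258,"z": -0.018,"wx": -0.3336},{"x": 0.05,"y": -0.258,"z": -0.018,"wx": -0.3336},{"x": 0.05,"y": -0.258,"z": -0.018,"wx": -0.3336},{"x": 0.05,"y": -0.258,"z": -0.018,"wx": -0.3336},{"x": 0.05,"y": -0.258,"z": -0.018,"wx": -0.3336},{"x": 0.05,"y": -0.258,"z": -0.018,"wx": -0.3336},{"x": 0.05,"y": -0.258,"z": -0.018,"wx": -0.3336},{"x": 0.05,"y": -0.258,"z": -0.018,"wx": -0.3336},{"x": 0.05,"y": -0.258,"z": -0.018,"wx": -0.3336},{"x": 0.05,"y": -0.258,"z": -0.018,"wx": -0.3336},{"x": 0.05,"y": -0.258,"z": -0.018,"wx": -0.3336}], "grip": 0.2}}

```text
$.targets[0]: bad value
```

```bash
python3 - <<'E'
from h import *
st()
a=pol(.115,-149.9); print(row([*a,.1205],120.1))
p,d=save("wrist","w1.png")
E
```

```text
t 1.5 p [ 0.625  -0.      0.2313] jaw -0.0 down [-0.  0. -1.] F [-0.  -0.1  0.5] w 0.0855 q [-0.07  0.52 -0.04  1.6   0.02  1.02 -0.11]
{'x': 0.2769, 'y': -0.258, 'z': -0.0176, 'wx': -0.3336, 'wy': -0.0, 'wz': -0.0}
```

View pics/w1.png

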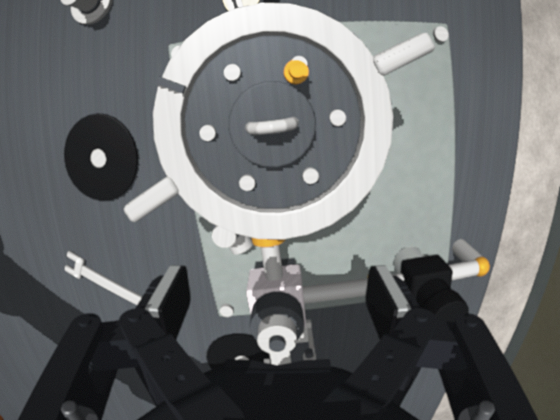

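The move was refused because every row apparently needs all six numbers. The picture shows the start view unchanged, with the near lug at about (150,200).

>>> {"method": "servo_tool", "body": {"targets": [{"x": 0.05,"y": -0.13,"z": -0.009,"wx": -0.16,"wy": 0,"wz": 0},{"x": 0.05,"y": -0.258,"z": -0.018,"wx": -0.3336,"wy": 0,"wz": 0},{"x": 0.05,"y": -0.258,"z": -0.018,"wx": -0.3336,"wy": 0,"wz": 0},{"x": 0.05,"y": -0.258,"z": -0.018,"wx": -0.3336,"wy": 0,"wz": 0},{"x": 0.05,"y": -0.258,"z": -0.018,"wx": -0.3336,"wy": 0,"wz": 0},{"x": 0.05,"y": -0.258,"z": -0.018,"wx": -0.3336,"wy": 0,"wz": 0},{"x": 0.05,"y": -0.258,"z": -0.018,"wx": -0.3336,"wy": 0,"wz": 0},{"x": 0.05,"y": -0.258,"z": -0.018,"wx": -0.3336,"wy": 0,"wz": 0},{"x": 0.05,"y": -0.258,"z": -0.018,"wx": -0.3336,"wy": 0,"wz": 0},{"x": 0.05,"y": -0.258,"z": -0.018,"wx": -0.3336,"wy": 0,"wz": 0},{"x": 0.05,"y": -0.258,"z": -0.018,"wx": -0.3336,"wy": 0,"wz": 0},{"x": 0.05,"y": -0.258,"z": -0.018,"wx": -0.3336,"wy": 0,"wz": 0}], "grip": 0.2}}

```text
clock: 3.05
position: [0.5218, 0.007, 0.2113]
tool_rot: [1.112, 1.571, 1.637]
force: [0.6, -0.9, 0.1]
grip_width: 0.0515
```

```bash
python3 - <<'E'
from h import *
st()
a=pol(.115,-149.9); print(row([*a,.1205],120.1))
c=cal("wrist");p,d=save("wrist","w2.png")
yy,xx=np.mgrid[0:420,0:560]; m=(d>0)&(d<1)
X=back("wrist",np.c_[xx[m],yy[m]],d[m],c)
r=np.hypot(*(X[:,:2]-C0).T);an=np.degrees(np.arctan2(X[:,1]-C0[1],X[:,0]-C0[0]))
k=(r>.1)&(r<.13)&(X[:,2]>.142)&(X[:,2]<.151)
for s in (0,1):
    j=k&((an>0)==bool(s)); print(j.sum(),np.median(an[j]) if j.any() else 0, np.median(X[j,2]) if j.any() else 0)
E
```

```text
t 3.05 p [0.5218 0.007  0.2113] jaw 120.1 down [-0.  0. -1.] F [ 0.6 -0.9  0.1] w 0.0515 q [ 0.28  0.42 -0.53  1.87  0.27  0.92  1.72]
{'x': 0.227, 'y': -0.0, 'z': -0.0, 'wx': 0.0, 'wy': 0.0, 'wz': -0.0}
937 -149.72076124405172 0.14726154851998802
0 0 0
```

>>> {"method": "servo_tool", "body": {"targets": [{"x": 0.1,"y": 0,"z": 0,"wx": 0,"wy": 0,"wz": 0},{"x": 0.18,"y": 0,"z": 0,"wx": 0,"wy": 0,"wz": 0},{"x": 0.227,"y": 0,"z": 0,"wx": 0,"wy": 0,"wz": 0},{"x": 0.227,"y": 0,"z": 0,"wx": 0,"wy": 0,"wz": 0}]}}

```text
clock: 3.6
position: [0.5212, 0.0071, 0.1196]
tool_rot: [2.63, 1.569, -3.131]
force: [-0.0, 0.1, 1.1]
grip_width: 0.0511
```

>>> {"method": "servo_tool", "body": {"targets": [{"x": 0,"y": 0,"z": 0,"wx": 0,"wy": 0,"wz": 0},{"x": 0,"y": 0,"z": 0,"wx": 0,"wy": 0,"wz": 0},{"x": 0,"y": 0,"z": 0,"wx": 0,"wy": 0,"wz": 0},{"x": 0,"y": 0,"z": 0,"wx": 0,"wy": 0,"wz": 0},{"x": 0,"y": 0,"z": 0,"wx": 0,"wy": 0,"wz": 0},{"x": 0,"y": 0,"z": 0,"wx": 0,"wy": 0,"wz": 0}], "grip": -1, "squeeze": 40}}

```text
clock: 4.35
position: [0.5216, 0.0071, 0.1205]
tool_rot: [2.863, 1.57, -2.898]
force: [-2.1, 0.5, 5.6]
grip_width: 0.0154
```

```bash
python3 - <<'E'
from h import *
st()
_,p,_=cur(); print(np.hypot(*(p[:2]-C0)))
for t in [4,9,14,19,24,29,34,39,44,48,51]:
    print(t,row([*pol(.115,-149.9-t),.1205],120.1-t))
E
```

```text
t 4.35 p [0.5216 0.0071 0.1205] jaw 119.9 down [-0.001 -0.    -1.   ] F [-2.1  0.5  5.6] w 0.0154 q [ 0.23  0.55 -0.48  1.95  0.37  0.73  1.62]
0.1151667321830411
4 {'x': 0.0001, 'y': 0.0197, 'z': 0.001, 'wx': 0.0105, 'wy': -0.0001, 'wz': -0.0}
9 {'x': 0.0001, 'y': 0.0446, 'z': 0.0038, 'wx': 0.0244, 'wy': -0.0001, 'wz': -0.0}
14 {'x': 0.0001, 'y': 0.0692, 'z': 0.0087, 'wx': 0.0383, 'wy': -0.0001, 'wz': -0.0}
19 {'x': 0.0001, 'y': 0.0933, 'z': 0.0157, 'wx': 0.0522, 'wy': -0.0001, 'wz': -0.0}
24 {'x': 0.0001, 'y': 0.1166, 'z': 0.0248, 'wx': 0.0661, 'wy': -0.0001, 'wz': -0.0}
29 {'x': 0.0001, 'y': 0.1391, 'z': 0.036, 'wx': 0.08, 'wy': -0.0001, 'wz': -0.0}
34 {'x': 0.0001, 'y': 0.1605, 'z': 0.049, 'wx': 0.0939, 'wy': -0.0001, 'wz': 0.0}
39 {'x': 0.0001, 'y': 0.1808, 'z': 0.0638, 'wx': 0.1077, 'wy': -0.0001, 'wz': 0.0}
44 {'x': 0.0001, 'y': 0.1996, 'z': 0.0804, 'wx': 0.1216, 'wy': -0.0001, 'wz': 0.0}
48 {'x': 0.0001, 'y': 0.2136, 'z': 0.0948, 'wx': 0.1327, 'wy': -0.0001, 'wz': 0.0}
51 {'x': 0.0, 'y': 0.2234, 'z': 0.1062, 'wx': 0.1411, 'wy': -0.0001, 'wz': 0.0}
```

>>> {"method": "servo_tool", "body": {"targets": [{"x": 0,"y": 0.02,"z": 0.001,"wx": 0.0105,"wy": 0,"wz": 0},{"x": 0,"y": 0.0446,"z": 0.0038,"wx": 0.0244,"wy": 0,"wz": 0},{"x": 0,"y": 0.0692,"z": 0.0087,"wx": 0.0383,"wy": 0,"wz": 0},{"x": 0,"y": 0.0933,"z": 0.0157,"wx": 0.0522,"wy": 0,"wz": 0},{"x": 0,"y": 0.1166,"z": 0.0248,"wx": 0.0661,"wy": 0,"wz": 0},{"x": 0,"y": 0.139,"z": 0.036,"wx": 0.08,"wy": 0,"wz": 0},{"x": 0,"y": 0.1605,"z": 0.049,"wx": 0.0939,"wy": 0,"wz": 0},{"x": 0,"y": 0.181,"z": 0.064,"wx": 0.1077,"wy": 0,"wz": 0},{"x": 0,"y": 0.2,"z": 0.08,"wx": 0.1216,"wy": 0,"wz": 0},{"x": 0,"y": 0.2136,"z": 0.095,"wx": 0.1327,"wy": 0,"wz": 0},{"x": 0,"y": 0.2234,"z": 0.1062,"wx": 0.1411,"wy": 0,"wz": 0},{"x": 0,"y": 0.2234,"z": 0.1062,"wx": 0.1411,"wy": 0,"wz": 0}]}}

```text
clock: 5.85
position: [0.5133, 0.1063, 0.1205]
tool_rot: [-2.808, 1.569, 3.111]
force: [-4.0, 4.6, -4.7]
grip_width: 0.0152
```

```bash
python3 - <<'E'
from h import *
st()
_,p,_=cur(); print("r",np.hypot(*(p[:2]-C0)),"ang",np.degrees(np.arctan2(*(p[:2]-C0)[::-1])))
c=cal("wrist");p,d=save("wrist","w3.png")
yy,xx=np.mgrid[0:420,0:560]; m=(d>0)&(d<1)
X=back("wrist",np.c_[xx[m],yy[m]],d[m],c);G=p[m].astype(int).sum(1)
r=np.hypot(*(X[:,:2]-C0).T);an=np.degrees(np.arctan2(X[:,1]-C0[1],X[:,0]-C0[0]))
k=(r>.066)&(r<.086)&(abs(X[:,2]-.145)<.006)
print([(b,int(G[k&(an>=b)&(an<b+1)].mean())) for b in range(85,130) if (k&(an>=b)&(an<b+1)).any()])
k=(r>.0895)&(r<.112)&(an>85)&(an<125)&(X[:,2]>.125)&(X[:,2]<.16)
print(k.sum(),np.percentile(an[k],[2,50,98]) if k.any() else 0)
E
```

```text
t 5.85 p [0.5133 0.1063 0.1205] jaw 69.1 down [-0.002  0.    -1.   ] F [-4.   4.6 -4.7] w 0.0152 q [-0.13  0.53 -0.25  1.95  0.19  0.69  0.71]
r 0.11568440545584655 ang 158.94241497210294
[(85, 704), (86, 681), (87, 694), (88, 708), (89, 676), (90, 692), (91, 712), (92, 736), (93, 711), (94, 633), (95, 734), (96, 746), (97, 737), (98, 729), (99, 746), (102, 643), (103, 479), (104, 356), (105, 318), (106, 297), (107, 244), (108, 398), (109, 721), (110, 737), (111, 699), (112, 712), (113, 729), (114, 720), (115, 729), (116, 716), (117, 705), (118, 705), (119, 718), (120, 724), (121, 716), (122, 719), (123, 719), (124, 734), (125, 735), (126, 712), (127, 733), (128, 703), (129, 695)]
7 [109.17336678 109.46313039 109.50855236]
```

View pics/w3.png

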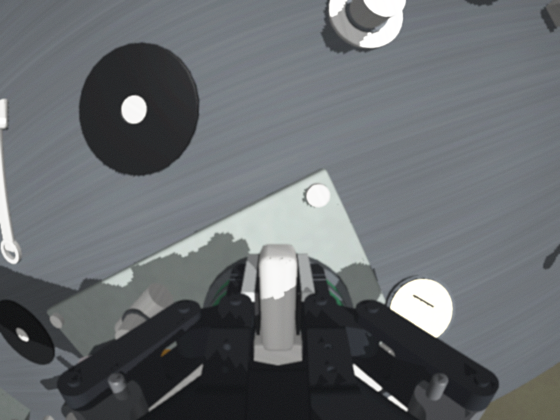

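>>> {"method": "servo_tool", "body": {"targets": [{"x": 0,"y": 0,"z": 0,"wx": 0,"wy": 0,"wz": 0},{"x": 0,"y": 0,"z": 0,"wx": 0,"wy": 0,"wz": 0},{"x": 0,"y": 0,"z": 0,"wx": 0,"wy": 0,"wz": 0},{"x": -0.12,"y": 0,"z": 0,"wx": 0,"wy": 0,"wz": 0},{"x": -0.25,"y": 0,"z": 0,"wx": 0,"wy": 0,"wz": 0},{"x": -0.25,"y": 0,"z": 0,"wx": 0,"wy": 0,"wz": 0},{"x": -0.25,"y": 0,"z": 0,"wx": 0,"wy": 0,"wz": 0}], "grip": 0.2}}

```text
clock: 6.78
position: [0.5133, 0.1059, 0.2204]
tool_rot: [-2.745, 1.569, -3.108]
force: [-0.2, -0.1, -0.5]
grip_width: 0.0514
```

```bash
cat >> h.py <<'E'
def cloud(n):
    c=cal(n); p,d=bot.grab_frame(n); yy,xx=np.mgrid[0:420,0:560]; m=(d>0)&(d<2)
    X=back(n,np.c_[xx[m],yy[m]],d[m],c); return X,p[m].astype(int).sum(1)
def ringang():
    for n in ("scene","side","wrist"):
        X,G=cloud(n); r=np.hypot(*(X[:,:2]-C0).T);an=np.degrees(np.arctan2(X[:,1]-C0[1],X[:,0]-C0[0]))
        for nm,k in (("lugs",(r>.1)&(r<.13)&(X[:,2]>.142)&(X[:,2]<.151)),("index",(r>.068)&(r<.086)&(abs(X[:,2]-.145)<.006)&(G<450)&(an>85)&(an<125)),("mark",(r>.0895)&(r<.11)&(an>85)&(an<125)&(X[:,2]>.125)&(X[:,2]<.15))):
            for s in ((-.5,.5) if nm=="lugs" else (0,)):
                j=k&((abs(an)<90)==(s<0)) if s else k
                if j.sum()>3: print(n,nm,j.sum(),round(float(np.median(an[j])),1))
def S2W(x,y,yaw=6.7):
    t=np.radians(yaw); c,s=np.cos(t),np.sin(t); x-=20;y-=100
    return C0+np.array([c*x-s*y,s*x+c*y])/1000
E
python3 - <<'E'
from h import *
st(); ringang()
tab=S2W(-34,-148); print("tab",tab,"pivot",S2W(0,-100),"hinge",S2W(30,-148),"grip",S2W(0,-230))
print(row([*tab,.235],96.7))
E
```

```text
t 6.78 p [0.5133 0.1059 0.2204] jaw 69.2 down [-0.001 -0.    -1.   ] F [-0.2 -0.1 -0.5] w 0.0514 q [-0.1   0.39 -0.28  1.86  0.13  0.91  0.76]
scene lugs 64 -20.7
scene lugs 41 159.1
scene index 8 104.5
scene mark 20 105.5
side lugs 41 -22.9
side lugs 30 161.2
side index 10 107.3
wrist lugs 906 159.2
wrist mark 254 108.0
tab [ 0.59660313 -0.18790654] pivot [ 0.62477073 -0.13626754] hinge [ 0.66016605 -0.18043961] grip [ 0.63993793 -0.26537973]
{'x': -0.0389, 'y': -0.6124, 'z': 0.4564, 'wx': -0.0764, 'wy': -0.0005, 'wz': 0.0001}
```

>>> {"method": "servo_tool", "body": {"targets": [{"x": -0.04,"y": -0.15,"z": 0.11,"wx": -0.02,"wy": 0,"wz": 0},{"x": -0.04,"y": -0.3,"z": 0.22,"wx": -0.04,"wy": 0,"wz": 0},{"x": -0.04,"y": -0.45,"z": 0.335,"wx": -0.0764,"wy": 0,"wz": 0},{"x": -0.04,"y": -0.56,"z": 0.42,"wx": -0.0764,"wy": 0,"wz": 0},{"x": -0.04,"y": -0.6124,"z": 0.4564,"wx": -0.0764,"wy": 0,"wz": 0},{"x": -0.04,"y": -0.6124,"z": 0.4564,"wx": -0.0764,"wy": 0,"wz": 0},{"x": -0.04,"y": -0.6124,"z": 0.4564,"wx": -0.0764,"wy": 0,"wz": 0}], "grip": -0.2}}

```text
clock: 7.8
position: [0.5963, -0.1874, 0.2344]
tool_rot: [2.877, 1.566, 2.993]
force: [0.6, 1.4, 0.5]
grip_width: 0.0342
```

```bash
python3 - <<'E'
from h import *
np.set_printoptions(precision=4,suppress=True)
st()
t=np.radians(6.7);c,s=np.cos(t),np.sin(t)
X,G=cloud("wrist")
Q=(X[:,:2]-C0)@np.array([[c,-s],[s,c]])*1000+[20,100]
k=(Q[:,0]>-60)&(Q[:,0]<-16)&(Q[:,1]>-175)&(Q[:,1]<-133)&(X[:,2]>.12)&(X[:,2]<.165)
q=np.c_[Q[k],X[k,2]*1000]; print(len(q),q.min(0),q.max(0))
for x0 in range(-55,-15,5):
    j=q[(q[:,0]>=x0)&(q[:,0]<x0+5)]
    if len(j)>3: print(x0,len(j),"y",np.percentile(j[:,1],[3,97]),"z",np.median(j[:,2]))
print(row([*S2W(-37,-148),.132],96.7))
p,d=save("wrist","w4.png")
E
```

```text
t 7.8 p [ 0.5963 -0.1874  0.2344] jaw 96.7 down [-0.005  0.001 -1.   ] F [0.6 1.4 0.5] w 0.0342 q [ 0.41  0.53 -0.29  1.58  0.17  1.06  1.75]
725 [ -48.283  -155.9244  137.5241] [ -16.1369 -139.9239  154.5181]
-50 105 y [-154.8309 -140.4193] z 151.96552007378963
-45 125 y [-155.5596 -140.3134] z 151.1625207170037
-40 113 y [-155.7248 -140.1694] z 148.7258441091221
-35 110 y [-155.1342 -140.0507] z 146.3564487696396
-30 102 y [-155.1877 -140.6833] z 144.0771621421133
-25 99 y [-155.3266 -140.6039] z 141.6172652573316
-20 71 y [-154.6894 -141.2466] z 139.15679389587044
{'x': 0.2571, 'y': -0.0033, 'z': -0.0063, 'wx': 0.0001, 'wy': -0.0007, 'wz': -0.0002}
```

View pics/w4.png

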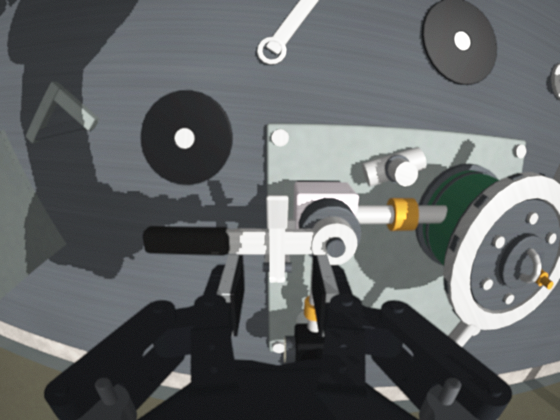

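>>> {"method": "servo_tool", "body": {"targets": [{"x": 0.06,"y": -0.0033,"z": -0.0063,"wx": 0,"wy": 0,"wz": 0},{"x": 0.14,"y": -0.0033,"z": -0.0063,"wx": 0,"wy": 0,"wz": 0},{"x": 0.21,"y": -0.0033,"z": -0.0063,"wx": 0,"wy": 0,"wz": 0},{"x": 0.257,"y": -0.0033,"z": -0.0063,"wx": 0,"wy": 0,"wz": 0},{"x": 0.257,"y": -0.0033,"z": -0.0063,"wx": 0,"wy": 0,"wz": 0},{"x": 0.257,"y": -0.0033,"z": -0.0063,"wx": 0,"wy": 0,"wz": 0}], "grip": -0.4}}

```text
clock: 8.65
position: [0.5944, -0.1879, 0.1333]
tool_rot: [3.005, 1.568, 3.124]
force: [0.5, -1.4, 0.9]
grip_width: 0.0255
```

>>> {"method": "servo_tool", "body": {"targets": [{"x": 0,"y": 0,"z": 0,"wx": 0,"wy": 0,"wz": 0},{"x": 0,"y": 0,"z": 0,"wx": 0,"wy": 0,"wz": 0},{"x": 0,"y": 0,"z": 0,"wx": 0,"wy": 0,"wz": 0},{"x": 0,"y": 0,"z": 0,"wx": 0,"wy": 0,"wz": 0}], "grip": -1, "squeeze": 20}}

```text
clock: 9.15
position: [0.5945, -0.1877, 0.1338]
tool_rot: [2.939, 1.569, 3.058]
force: [-3.6, 4.1, 6.7]
grip_width: 0.0151
```

```bash
python3 - <<'E'
from h import *
st()
_,p,_=cur(); h=S2W(30,-148); ux=np.array([np.cos(np.radians(6.7)),np.sin(np.radians(6.7))])
d=(p[:2]-S2W(0,0))@ux*1000; g=np.array([d-30,p[2]*1000+16-118]); print("grasp rel hinge",g)
r=np.hypot(*g);a0=np.arctan2(g[1],-g[0]);print(r,np.degrees(a0))
for f in [.12,.24,.38,.52,.66,.8,.94,1.08,1.22,1.36,1.5]:
    a=a0+f; dx=-r*np.cos(a)-g[0]; dz=r*np.sin(a)-g[1]
    q=p.copy(); q[:2]+=ux*dx/1000; q[2]+=dz/1000; print(f,row(q,96.7))
E
```

```text
t 9.15 p [ 0.5945 -0.1877  0.1338] jaw 96.8 down [-0.002  0.    -1.   ] F [-3.6  4.1  6.7] w 0.0151 q [ 0.39  0.64 -0.27  1.68  0.22  0.86  1.72]
grasp rel hinge [-66.06702302  31.78328739]
73.31458850591585 25.691110528304872
0.12 {'x': -0.0192, 'y': -0.0, 'z': 0.0107, 'wx': 0.0003, 'wy': -0.0004, 'wz': -0.0001}
0.24 {'x': -0.037, 'y': -0.0, 'z': 0.0235, 'wx': 0.0003, 'wy': -0.0004, 'wz': -0.0001}
0.38 {'x': -0.0557, 'y': -0.0, 'z': 0.0411, 'wx': 0.0003, 'wy': -0.0004, 'wz': -0.0001}
0.52 {'x': -0.0717, 'y': -0.0001, 'z': 0.0612, 'wx': 0.0003, 'wy': -0.0004, 'wz': -0.0001}
0.66 {'x': -0.0848, 'y': -0.0001, 'z': 0.0832, 'wx': 0.0003, 'wy': -0.0004, 'wz': -0.0001}
0.8 {'x': -0.0946, 'y': -0.0001, 'z': 0.1069, 'wx': 0.0003, 'wy': -0.0004, 'wz': -0.0001}
0.94 {'x': -0.1011, 'y': -0.0002, 'z': 0.1317, 'wx': 0.0003, 'wy': -0.0004, 'wz': -0.0001}
1.08 {'x': -0.104, 'y': -0.0002, 'z': 0.1572, 'wx': 0.0003, 'wy': -0.0004, 'wz': -0.0001}
1.22 {'x': -0.1034, 'y': -0.0003, 'z': 0.1828, 'wx': 0.0003, 'wy': -0.0004, 'wz': -0.0001}
1.36 {'x': -0.0991, 'y': -0.0003, 'z': 0.2081, 'wx': 0.0003, 'wy': -0.0004, 'wz': -0.0001}
1.5 {'x': -0.0914, 'y': -0.0004, 'z': 0.2325, 'wx': 0.0003, 'wy': -0.0004, 'wz': -0.0001}
```

>>> {"method": "servo_tool", "body": {"targets": [{"x": -0.0192,"y": 0,"z": 0.0107,"wx": 0,"wy": 0,"wz": 0},{"x": -0.037,"y": 0,"z": 0.0235,"wx": 0,"wy": 0,"wz": 0},{"x": -0.0557,"y": 0,"z": 0.0411,"wx": 0,"wy": 0,"wz": 0},{"x": -0.0717,"y": 0,"z": 0.0612,"wx": 0,"wy": 0,"wz": 0},{"x": -0.0848,"y": 0,"z": 0.0832,"wx": 0,"wy": 0,"wz": 0},{"x": -0.0946,"y": 0,"z": 0.107,"wx": 0,"wy": 0,"wz": 0},{"x": -0.101,"y": 0,"z": 0.1317,"wx": 0,"wy": 0,"wz": 0},{"x": -0.104,"y": 0,"z": 0.1572,"wx": 0,"wy": 0,"wz": 0},{"x": -0.1034,"y": 0,"z": 0.1828,"wx": 0,"wy": 0,"wz": 0},{"x": -0.099,"y": 0,"z": 0.208,"wx": 0,"wy": 0,"wz": 0},{"x": -0.0914,"y": 0,"z": 0.2325,"wx": 0,"wy": 0,"wz": 0},{"x": -0.0914,"y": 0,"z": 0.2325,"wx": 0,"wy": 0,"wz": 0}]}}

```text
clock: 10.65
position: [0.6886, -0.1767, 0.1702]
tool_rot: [-2.601, 1.571, -2.482]
force: [0.1, 2.3, 6.1]
grip_width: 0.0154
```

```bash
python3 - <<'E'
from h import *
st()
p,d=save("wrist","w5.png"); q,_=save("side","s5.png")
cv2.imwrite("pics/c5.png",np.hstack([cv2.resize(p,(400,300)),cv2.resize(q[180:285,260:400],(400,300))])[:,:,::-1])
E
```

```text
t 10.65 p [ 0.6886 -0.1767  0.1702] jaw 96.8 down [-0. -0. -1.] F [0.1 2.3 6.1] w 0.0154 q [ 0.32  0.73 -0.27  1.39  0.21  1.05  1.71]
```

View pics/c5.png

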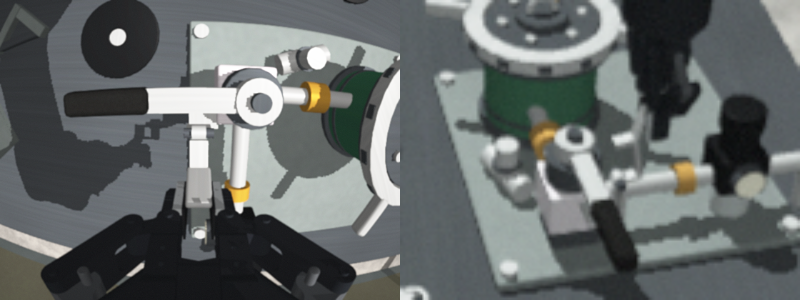

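The catch is held over past its hinge (left half, about (200,185)), and the lever is still shut. Next I release it and rise.

>>> {"method": "servo_tool", "body": {"targets": [{"x": 0,"y": 0,"z": 0,"wx": 0,"wy": 0,"wz": 0},{"x": 0,"y": 0,"z": 0,"wx": 0,"wy": 0,"wz": 0},{"x": 0,"y": 0,"z": 0,"wx": 0,"wy": 0,"wz": 0},{"x": 0,"y": 0,"z": 0,"wx": 0,"wy": 0,"wz": 0},{"x": -0.1,"y": 0,"z": 0,"wx": 0,"wy": 0,"wz": 0},{"x": -0.2,"y": 0,"z": 0,"wx": 0,"wy": 0,"wz": 0},{"x": -0.2,"y": 0,"z": 0,"wx": 0,"wy": 0,"wz": 0}], "grip": 0.1}}

```text
clock: 11.62
position: [0.6895, -0.1769, 0.2538]
tool_rot: [-0.346, 1.566, -0.228]
force: [-0.1, -0.6, -0.1]
grip_width: 0.0472
```

```bash
python3 - <<'E'
from h import *
st()
print(row([*S2W(0,-230),.22],6.7))
t=np.radians(6.7);c,s=np.cos(t),np.sin(t)
for n in ("scene","side","wrist"):
    X,G=cloud(n); Q=(X[:,:2]-C0)@np.array([[c,-s],[s,c]])*1000+[20,100]
    k=(Q[:,1]>-158)&(Q[:,1]<-138)&(Q[:,0]>15)&(Q[:,0]<125)&(X[:,2]>.135)&(X[:,2]<.21)
    print(n,k.sum(),np.median(Q[k],0) if k.any() else 0,np.percentile(X[k,2],[50,98]) if k.any() else 0)
    k=(Q[:,1]>-275)&(Q[:,1]<-180)&(abs(Q[:,0])<45)&(X[:,2]>.12)&(X[:,2]<.15)
    if k.sum()>9:
        print("lever",k.sum(),np.polyfit(Q[k,1],Q[k,0],1),[np.median(Q[k&(abs(Q[:,1]+v)<6),0]) for v in (190,210,230,250)],Q[k,1].min(),X[k,2].max())
E
```

```text
t 11.62 p [ 0.6895 -0.1769  0.2538] jaw 96.8 down [ 0.005 -0.001 -1.   ] F [-0.1 -0.6 -0.1] w 0.0472 q [ 0.33  0.66 -0.28  1.31  0.18  1.2   1.73]
{'x': 0.0842, 'y': -0.2048, 'z': -0.1496, 'wx': 0.2503, 'wy': 0.0008, 'wz': -0.0004}
scene 70 [  63.9437341  -147.63932799] [0.16281035 0.1798056 ]
lever 280 [0.01982313 7.27794238] [np.float64(4.333224441007622), np.float64(4.2312145022996575), np.float64(3.7900800605367344), np.float64(4.508903942035726)] -264.6933226859971 0.139592205763689
side 107 [  64.19122228 -150.95365222] [0.16204698 0.17956596]
lever 253 [-0.01195854 -6.69880084] [np.float64(-4.90623801036371), np.float64(-5.582177876840298), np.float64(-5.463350986959805), np.float64(-5.534939494521826)] -268.21978324049184 0.139179575530739
wrist 1259 [  69.59974682 -147.84101562] [0.16418824 0.17939644]
lever 2608 [0.00492766 0.14458525] [np.float64(-0.9453763825773489), np.float64(-0.9535920052345634), np.float64(-0.9966661553501748), np.float64(-1.2504567053792854)] -264.6019063157232 0.13797443915895663
```

>>> {"method": "servo_tool", "body": {"targets": [{"x": 0.03,"y": -0.1,"z": -0.07,"wx": 0.03,"wy": 0,"wz": 0},{"x": 0.084,"y": -0.2048,"z": -0.15,"wx": 0.06,"wy": 0,"wz": 0},{"x": 0.084,"y": -0.2048,"z": -0.15,"wx": 0.25,"wy": 0,"wz": 0},{"x": 0.084,"y": -0.2048,"z": -0.15,"wx": 0.25,"wy": 0,"wz": 0},{"x": 0.084,"y": -0.2048,"z": -0.15,"wx": 0.25,"wy": 0,"wz": 0},{"x": 0.084,"y": -0.2048,"z": -0.15,"wx": 0.25,"wy": 0,"wz": 0},{"x": 0.084,"y": -0.2048,"z": -0.15,"wx": 0.25,"wy": 0,"wz": 0},{"x": 0.084,"y": -0.2048,"z": -0.15,"wx": 0.25,"wy": 0,"wz": 0},{"x": 0.084,"y": -0.2048,"z": -0.15,"wx": 0.25,"wy": 0,"wz": 0},{"x": 0.084,"y": -0.2048,"z": -0.15,"wx": 0.25,"wy": 0,"wz": 0},{"x": 0.084,"y": -0.2048,"z": -0.15,"wx": 0.25,"wy": 0,"wz": 0},{"x": 0.084,"y": -0.2048,"z": -0.15,"wx": 0.25,"wy": 0,"wz": 0}], "grip": 0.2}}

```text
clock: 13.28
position: [0.6378, -0.2652, 0.2157]
tool_rot: [-1.8, 1.569, 3.032]
force: [1.0, -0.7, -0.2]
grip_width: 0.0514
```

```bash
python3 - <<'E'
from h import *
st()
print(row([*S2W(0,-230),.108],6.7))
E
```

```text
t 13.28 p [ 0.6378 -0.2652  0.2157] jaw 6.9 down [-0.002  0.    -1.   ] F [ 1.  -0.7 -0.2] w 0.0514 q [ 0.24  0.65  0.11  1.42 -0.07  1.07  0.48]
{'x': 0.2693, 'y': 0.0057, 'z': 0.0012, 'wx': 0.0005, 'wy': -0.0001, 'wz': 0.0003}
```

>>> {"method": "servo_tool", "body": {"targets": [{"x": 0.1,"y": 0.0055,"z": 0.001,"wx": 0,"wy": 0,"wz": 0},{"x": 0.2,"y": 0.0055,"z": 0.001,"wx": 0,"wy": 0,"wz": 0},{"x": 0.269,"y": 0.0055,"z": 0.001,"wx": 0,"wy": 0,"wz": 0},{"x": 0.269,"y": 0.0055,"z": 0.001,"wx": 0,"wy": 0,"wz": 0},{"x": 0.269,"y": 0.0055,"z": 0.001,"wx": 0,"wy": 0,"wz": 0}]}}

```text
clock: 13.9
position: [0.6404, -0.2656, 0.1094]
tool_rot: [-1.208, 1.57, -2.659]
force: [-0.0, -0.6, 0.9]
grip_width: 0.0512
```

>>> {"method": "servo_tool", "body": {"targets": [{"x": 0,"y": 0,"z": 0,"wx": 0,"wy": 0,"wz": 0},{"x": 0,"y": 0,"z": 0,"wx": 0,"wy": 0,"wz": 0},{"x": 0,"y": 0,"z": 0,"wx": 0,"wy": 0,"wz": 0},{"x": 0,"y": 0,"z": 0,"wx": 0,"wy": 0,"wz": 0},{"x": 0,"y": 0,"z": 0,"wx": 0,"wy": 0,"wz": 0}], "grip": -1, "squeeze": 50}}

```text
clock: 14.52
position: [0.6399, -0.2662, 0.111]
tool_rot: [-0.754, 1.57, -2.206]
force: [-10.7, 1.4, 14.2]
grip_width: 0.0211
```

```bash
python3 - <<'E'
from h import *
st()
_,p,_=cur(); v=S2W(0,-100); d=p[:2]-v; r=np.hypot(*d);a=np.degrees(np.arctan2(d[1],d[0])); print(r,a)
for t in [3,7,12,17,22,27,32,37,42,47,52,57]:
    b=np.radians(a-t); print(t,row([v[0]+r*np.cos(b),v[1]+r*np.sin(b),.108],6.7-t))
E
```

```text
t 14.53 p [ 0.6399 -0.2662  0.111 ] jaw 6.8 down [-0.001 -0.001 -1.   ] F [-10.7   1.4  14.2] w 0.0211 q [ 0.25  0.76  0.09  1.5  -0.08  0.88  0.49]
0.13081369693210965 -83.35868798145388
3 {'x': 0.0076, 'y': -0.0171, 'z': -0.0005, 'wx': 0.0087, 'wy': 0.0001, 'wz': 0.0001}
7 {'x': 0.0076, 'y': -0.0398, 'z': -0.0026, 'wx': 0.0198, 'wy': 0.0001, 'wz': 0.0001}
12 {'x': 0.0076, 'y': -0.068, 'z': -0.0074, 'wx': 0.0337, 'wy': 0.0001, 'wz': 0.0001}
17 {'x': 0.0076, 'y': -0.0956, 'z': -0.0146, 'wx': 0.0476, 'wy': 0.0001, 'wz': 0.0001}
22 {'x': 0.0077, 'y': -0.1224, 'z': -0.0242, 'wx': 0.0615, 'wy': 0.0001, 'wz': 0.0001}
27 {'x': 0.0077, 'y': -0.1483, 'z': -0.0362, 'wx': 0.0754, 'wy': 0.0001, 'wz': 0.0001}
32 {'x': 0.0077, 'y': -0.1731, 'z': -0.0503, 'wx': 0.0893, 'wy': 0.0001, 'wz': 0.0001}
37 {'x': 0.0077, 'y': -0.1966, 'z': -0.0665, 'wx': 0.1032, 'wy': 0.0001, 'wz': 0.0001}
42 {'x': 0.0077, 'y': -0.2185, 'z': -0.0847, 'wx': 0.117, 'wy': 0.0001, 'wz': 0.0001}
47 {'x': 0.0077, 'y': -0.2388, 'z': -0.1048, 'wx': 0.1309, 'wy': 0.0001, 'wz': 0.0001}
52 {'x': 0.0077, 'y': -0.2573, 'z': -0.1266, 'wx': 0.1448, 'wy': 0.0001, 'wz': 0.0}
57 {'x': 0.0077, 'y': -0.2738, 'z': -0.1499, 'wx': 0.1587, 'wy': 0.0001, 'wz': 0.0}
```

>>> {"method": "servo_tool", "body": {"targets": [{"x": 0,"y": -0.0171,"z": -0.0005,"wx": 0.0087,"wy": 0,"wz": 0},{"x": 0,"y": -0.0398,"z": -0.0026,"wx": 0.0198,"wy": 0,"wz": 0},{"x": 0,"y": -0.068,"z": -0.0074,"wx": 0.0337,"wy": 0,"wz": 0},{"x": 0,"y": -0.0956,"z": -0.0146,"wx": 0.0476,"wy": 0,"wz": 0},{"x": 0,"y": -0.1224,"z": -0.0242,"wx": 0.0615,"wy": 0,"wz": 0},{"x": 0,"y": -0.1483,"z": -0.0362,"wx": 0.0754,"wy": 0,"wz": 0},{"x": 0,"y": -0.1731,"z": -0.0503,"wx": 0.0893,"wy": 0,"wz": 0},{"x": 0,"y": -0.1966,"z": -0.0665,"wx": 0.1032,"wy": 0,"wz": 0},{"x": 0,"y": -0.2185,"z": -0.0847,"wx": 0.117,"wy": 0,"wz": 0},{"x": 0,"y": -0.2388,"z": -0.1048,"wx": 0.1309,"wy": 0,"wz": 0},{"x": 0,"y": -0.2573,"z": -0.1266,"wx": 0.1448,"wy": 0,"wz": 0},{"x": 0,"y": -0.2705,"z": -0.145,"wx": 0.156,"wy": 0,"wz": 0}]}}

```text
clock: 16.02
position: [0.5251, -0.222, 0.1114]
tool_rot: [0.672, 1.569, -1.762]
force: [0.7, -5.2, -9.0]
grip_width: 0.0208
```

>>> {"method": "servo_tool", "body": {"targets": [{"x": 0,"y": 0,"z": 0,"wx": 0,"wy": 0,"wz": 0},{"x": 0,"y": 0,"z": 0,"wx": 0,"wy": 0,"wz": 0},{"x": 0,"y": 0,"z": 0,"wx": 0,"wy": 0,"wz": 0},{"x": 0,"y": 0,"z": 0,"wx": 0,"wy": 0,"wz": 0},{"x": 0,"y": 0,"z": 0,"wx": 0,"wy": 0,"wz": 0},{"x": 0,"y": 0,"z": 0,"wx": 0,"wy": 0,"wz": 0}]}}

```text
clock: 16.77
position: [0.5251, -0.2221, 0.1114]
tool_rot: [0.724, 1.569, -1.71]
force: [1.0, -3.3, -10.3]
grip_width: 0.021
```

```bash
python3 - <<'E'
from h import *
st()
_,p,_=cur(); v=S2W(0,-100); d=p[:2]-v; a=np.degrees(np.arctan2(d[1],d[0])); print(np.hypot(*d),"tcp-based lever rad",np.radians(-83.3-a))
ringang()
t=np.radians(6.7);c,s=np.cos(t),np.sin(t); pics=[]
for n in ("scene","side","wrist"):
    X,G=cloud(n); Q=(X[:,:2]-C0)@np.array([[c,-s],[s,c]])*1000+[20,100]
    k=(Q[:,1]>-158)&(Q[:,1]<-138)&(Q[:,0]>50)&(Q[:,0]<125)&(X[:,2]>.135)&(X[:,2]<.21)
    print(n,"catch",k.sum(),np.percentile(X[k,2],[50,98]) if k.any() else 0)
    W=X[:,:2]-v; r=np.hypot(*W.T); an=np.radians(-83.3)-np.arctan2(W[:,1],W[:,0])
    k=(r>.045)&(r<.085)&(X[:,2]>.125)&(X[:,2]<.137)&(an>.2)&(an<1.6)
    if k.any(): print("lever bar",k.sum(),np.median(an[k]))
p,_=save("scene","s6.png");q,_=save("wrist","w6.png")
cv2.imwrite("pics/c6.png",np.hstack([cv2.resize(p[190:310,150:310],(400,300)),cv2.resize(q,(400,300))])[:,:,::-1])
E
```

```text
t 16.77 p [ 0.5251 -0.2221  0.1114] jaw -49.5 down [-0.    -0.002 -1.   ] F [  1.   -3.3 -10.3] w 0.021 q [ 0.05  0.62  0.35  1.86 -0.31  0.71 -0.29]
0.1314971116721289 tcp-based lever rad 0.976706104997895
scene lugs 63 -20.6
scene lugs 43 159.3
scene index 8 104.9
scene mark 20 105.7
side lugs 36 -23.2
scene catch 61 [0.16467512 0.18023531]
lever bar 98 0.963542297746282
side catch 93 [0.16304961 0.17996774]
lever bar 18 0.9571649794621131
wrist catch 0 0
lever bar 5453 0.9746891766201962
```

View pics/c6.png

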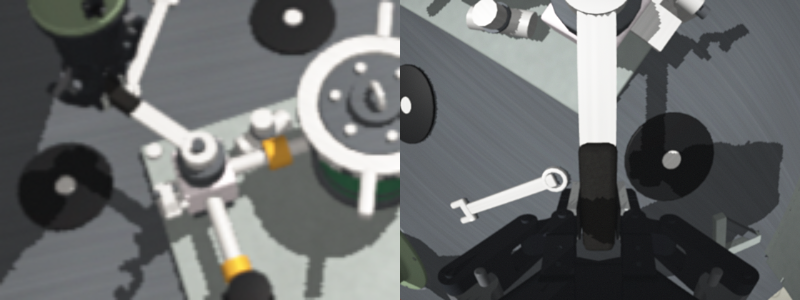

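The lever is open at about 0.97 rad in the fingers (left half (120,95), right half (600,180)). The catch is back and the ring is locked, so I'm handing in.

```bash
python3 -c "
from h import *
print(bot.job_done()); st()"
```

```text
the job is handed in; nothing more can be done
None
the job is handed in; nothing more can be done
```

The job is handed in, and my last checks showed all three steps met; the hand-in itself reports no verdict. It finished at about 17 s of the 67 s allowed.

- **Ring:** I gripped the near lug and turned the ring 51° clockwise. The lugs moved from -149.9° to 159.2°, which puts the joint at about 0.89 to 0.91. The index rib ended within about 1° of the locked mark in the scene and first wrist views. The side view gave the lugs about 2° different, from only a few pixels.
- **Catch:** I pinched the tab, carried it over the hinge to about 1.5 rad and let it go. The scene and side depth images still show it standing behind the hinge, top at 180 mm, with the lever free.
- **Lever:** It is pulled open to 0.96–0.98 rad in all three cameras and the tool pose. The fingers still hold the 22 mm grip with a 50 N squeeze setting (opening 21 mm). It was steady over the last 0.75 s. I did not measure the contact force between fingers and lever directly.
- **Other things:** The arm stayed clear of them and nothing looked shifted in the last pictures, but I did not measure their positions one by one.
- **Picture budget:** I viewed 10 pictures; one was wasted on an unchanged view after my first move call was refused for leaving out numbers in its rows.

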